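# Post the finished plaque through the flap of the collection box

## Task

Post the finished dark carved plaque into the blue collection box: push it along the feed shelf with the fingertips, nose first through the yellow flap, and follow it into the doorway until it tips over the brink inside and slides down the chute. Then draw the fingers back out so that the flap swings fully shut. Only push it, gently: do not pinch it, pick it up or carry it, and leave the other things on the table where they are.

Things in the scene. Friction and masses are not known exactly. Their poses are not given: they have to be found in the camera images.
- box: Fixed blue steel collection box with a clear lid and, before its doorway, a steel feed shelf. Origin: on the table under the middle of the doorway; x runs level into the box (the pushing direction, roughly to the robot's left), y to the left looking in, z up. Place and yaw differ each time. Outside 190 mm wide, x = -4 to 194 mm; lid top at z 148 mm.
- shelf (a point): Middle of the feed shelf's top: x = -82, z = 75 mm in the box frame, same axes. Level plate, x = -165 to 0 mm, 190 mm wide, open at its front end. On it two thin side lips, 16 mm high, guide the work: 170 mm apart at the front, narrowing to 120 mm at the doorway.
- doorway (a point): Middle of the doorway's sill: box x = 0, z = 75 mm, level with the shelf. Doorway 120 mm wide and 62 mm high, from the sill to the underside of the lintel (8 mm tall; with the lid the box ends 73 mm over the shelf). The front wall is 4 mm thick (x = -4 to 0); the flap hangs just behind it, x = 2 to 6 mm.
- brink (a point): Inside the box, the brink where the level white inner sill (x = 0 to 58 mm, level with the shelf) turns down into the slippery white chute: box x = 58, z = 75 mm. The chute falls at 25 degrees to a rubber bumper at x = 184 mm. What has tipped over the brink slides down by itself and stays there.
- flap (a joint): Yellow gravity flap, hung from a pin along the box's y at x = 4, z = 140 mm; 124 mm wide, 4 mm thick, 62 mm from pin to lower edge, 0.05 kg. rad: 0 = hanging shut, grows to 1.45 as its lower edge swings into the box; it never swings outwards. No latch: whatever is slid against it pushes it open, it rests on what is under it, and falls shut in under a second once nothing is.
- flap_edge (a point): Middle of the flap's lower edge, 3 mm above the shelf when shut.
- plaque: The finished plaque: loose dark-brown board with a paler carved lattice on top, 120 mm long (x), 75 mm wide (y), 24 mm thick, 0.10 to 0.18 kg. Origin: centre of its underside; z up. It starts flat on the feed shelf, 15 to 40 mm short of the flap, its length along the box's x within 0.25 rad and 10 mm. Pushed by two tips side by side it squares itself to them.
- plaque_rear (a point): Middle of the plaque's rear face (towards the shelf's open end), 12 mm above its underside: where the fingertips push. The plaque tips over the brink when this face is 2 to 5 mm past the sill (box x = 2 to 5 mm); so push on to 8 or 15 mm past it, through the doorway, under the flap: lean the fingers forward by 20 to 45 degrees to pass under the lintel.
- gouge: Bystander: carving gouge with a brown wooden handle, 210 mm long (x), 26 mm high, lying on the table before the open end of the feed shelf. Origin: under it, at the middle of its length. Leave it alone.
- mallet: Bystander: wooden carving mallet lying on the table beside the box, head 68 mm across, about 245 mm long (x, from -30 mm at the head's face to 215 mm at the handle's end), 68 mm high. Origin: under its head. Leave it alone.
- bowl: Bystander: pale wooden bowl, 96 mm across, 40 mm high, beside the feed shelf on the side away from the robot. Origin: centre of its underside.
- blank: Bystander: uncarved pale board, 120 x 75 x 24 mm, lying on the table to the right. Origin: centre of its underside. It stays.
- oil: Bystander: amber bottle of finishing oil, 54 mm across, 130 mm high, to the right. Origin: centre of its underside.
- coaster: Bystander: round wooden coaster, 90 mm across, 12 mm thick, to the right. Origin: centre of its underside.
- chisel: Bystander: chisel with a red handle, 210 mm long (x), 26 mm high, lying to the right, near the robot. Origin: under it, at the middle of its length.
Mind the look-alikes: they are no part of the job. There is more than one size of the plaque; the job needs the middle-sized.

How it is judged:
By the outcome, as a careful person would: the job done as asked, in the order asked, and still so for the second after the job is handed in, with the robot touching nothing.
It also fails if it takes over 35 s, if anything falls off the work surface, if the arm or the gripper's body presses on something with over 40 N, if the wrist force passes 120 N, or if a joint passes its speed limit or range.

## Robot

A 6-joint arm with a two-finger parallel gripper is mounted at the origin on the work surface. World frame = base frame: x ahead of the robot, y to its left, z up, the work surface at z = 0. Lengths are in m, angles in rad, forces in N, time in s.
With the tool pointing down it reaches from about 0.3 to 0.775 m from the base axis. Payload 14.6 kg.
Tool frame: the origin (TCP) lies between the finger pads; the fingertips stand 17 mm ahead of it and the grasp point (between the pads) lies 2 mm behind it; z points along the fingers, y is the line along which they close (so a half turn about z gives the same grasp; the last joint's range is limited). The gripper opens to 94 mm and grips with 3 to 60 N. Pads are 16 mm wide; open, the fingers measure 119 mm over their backs; the gripper's body (75 mm by 177 mm) begins 78 mm behind the grasp point.
Start: joints at [-1.229, 0.3, 1.521, -0, 1.321, -0.067], TCP at [0.219, -0.505, 0.222] pointing down, gripper open.
Joint ranges: [-3.03, 3.03], [-0.79, 2.21], [0.23, 2.52], [-1.04, 4.18], [0, 3.07], [-2.55, 2.55]. Speed limits (rad/s): [2.22, 2.22, 2.57, 3.14, 3.14, 3.14].

## Interface

Orientations are given as a rotation vector (axis times angle).
In Python, from station import state, get_image, camera_model, hand_in gives the robot as it stands. The module is installed in compiled form; this text tells all that it offers.
- The arm moves only by the tool move_arm, never from a script. Its argument "moves" is a list of rows, each an object with "jaw": the finger opening in cm, from 0 to 9.4; "xyz": the shift along the tool's x, y, z in cm, a list of three; "yaw": the turn about the tool's z in degrees. A call has 1 to 12 rows; each row is the pose to reach, as a shift and turn from the pose commanded when the call began, along the tool's axes at that moment; what a row does not reach only later rows make up. A row lasts 1/8 s, in which the tool goes at most 62.5 mm and 10.7 degrees, less where a joint would pass 70% of its speed; a pose out of reach is approached as far as the arm can. A call with a gripper value outside its range is refused whole. The fingers move at their own pace and stop on an object; "force" is the grip in N (left out, the last holds). Time passes only in rows, so rows that repeat a pose let the fingers close. It gives the time, the measured TCP pose, the force, the opening and the grip force at its end, in the units of the state.
- state(): the state, without advancing time (a new reading comes with each control period).
- get_image(name): name is "side" or "top" or "wrist"; returns the picture (400x640x3 uint8, red, green, blue); there is no depth.
- camera_model(name): a dict with "intrinsics" (3x3 intrinsics, pixels), "rvec" (rotation vector, rad) and "tvec" (3), from world to camera coordinates, as OpenCV has them. Camera axes: x right, y down, z forward; pixel columns grow to the right and rows downward; lengths in m; the calibration is good to about 2 mm. The wrist camera is an equidistant fisheye: a pixel r from the principal point sees the ray r / f radians off the axis. A picture is of the moment at which its call begins: read the wrist's pose just before it. camera_model takes no time and is no camera call; for the wrist camera it gives the pose at the moment of the call.
- hand_in(): hands the job in; it is judged then, once.
The state is a dict: "time": time; "q": joint angles; "joint_velocities": joint speeds; "joint_torque": joint torques, N m; "ee_pos": TCP position; "orientation": TCP orientation; "wrist_force": force on the tool from outside, world axes, zero at the start; "ft_torque": the same for the moment, N m; "finger_gap": finger opening in m; "finger_force": force on a finger pad.
Only numpy, scipy, OpenCV 4.12 (cv2) and the standard library are available. Lean on these libraries where they do the work, as an engineer would, in place of code of your own. Each camera call takes 0.05 s, during which the arm holds its last target. There are 200 camera calls.

## Working session

There is one attempt and no reset: what is moved stays moved. The work goes in short steps, Python scripts to look and compute and a tool call to move; the robot and the scene stay as the last step left them, time stands still between calls to the robot, and variables do not carry over. Pictures are saved under pics/ and viewed, at most 10 in all, crops included, and the job is handed in when it is done.

Besides the shell and the picture viewer there is one more tool, called after ">>>" by a JSON object that holds its "fn" and its "kwargs". move_arm: Moves the arm, as the interface text tells. Its arguments: {"type":"object","properties":{"moves":{"type":"array"},"force":{"type":"number"}},"required":["moves"]}

```bash
mkdir -p pics; python3 - <<'E'
from station import *
import cv2,numpy as np
a=[get_image(n) for n in("top","side")]
for n,i in zip(("top","side"),a): cv2.imwrite(f"pics/{n}0.png",i[:,:,::-1])
s=state();print(s)
for n in("top","side"):
    m=camera_model(n);print(n,m)
E
```

```text
{'time': 0.1, 'q': array([-1.22858614e+00,  3.00416461e-01,  1.52150394e+00,  3.85814364e-06,
        1.32070882e+00, -6.65757924e-02]), 'joint_velocities': array([ 0.00145584, -0.00132042, -0.00206726, -0.00070318,  0.00103659,
       -0.00057609]), 'joint_torque': array([ 1.60557080e-03, -5.32649982e+01, -3.53286660e+01,  7.09466077e-02,
        2.35075015e-02, -6.89853550e-05]), 'ee_pos': array([ 0.21856083, -0.50447515,  0.22194893]), 'orientation': array([-3.07519286e+00, -6.37447949e-01,  2.17801134e-04]), 'wrist_force': array([ 0.56102207,  0.2404167 , -0.33473822]), 'ft_torque': array([ 0.01500853, -0.03264467,  0.00170928]), 'finger_force': 0.0, 'finger_gap': 0.09392542906629407}
top {'intrinsics': array([[485.65469969,   0.        , 312.27551373],
       [  0.        , 485.65469969, 200.36195308],
       [  0.        ,   0.        ,   1.        ]]), 'rvec': array([ 2.18769565, -2.14815844,  0.06933399]), 'tvec': array([-0.15588432,  0.58001572,  1.33638332])}
side {'intrinsics': array([[458.29135107,   0.        , 325.09347729],
       [  0.        , 458.29135107, 198.89634942],
       [  0.        ,   0.        ,   1.        ]]), 'rvec': array([ 2.34188867, -0.48449673,  0.17804759]), 'tvec': array([-0.59427648,  0.14576502,  1.35315739])}
```

View pics/top0.png

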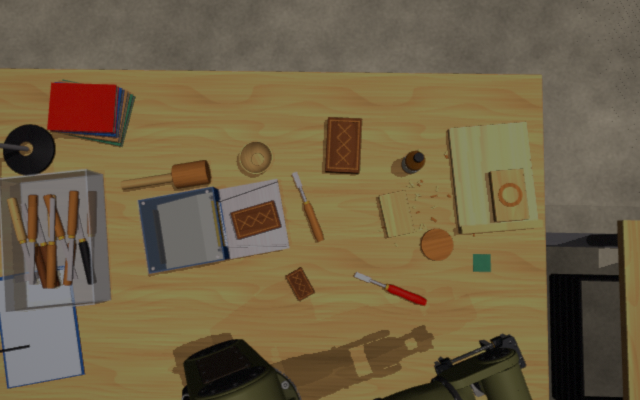

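View pics/side0.png

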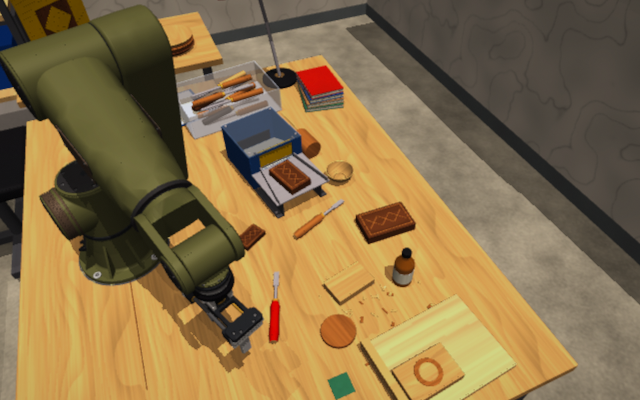

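Top view: the plaque sits on the shelf at about (256,220), the box is at (182,230), and the gouge is at (308,207). Next I'll enlarge that region and measure it.

```bash
cat > h.py <<'E'
from station import *
import cv2,numpy as np
def ray(n,uv):
    m=camera_model(n);R=cv2.Rodrigues(m["rvec"])[0];K=m["intrinsics"]
    d=(R.T@np.linalg.inv(K)@np.c_[uv,np.ones(len(uv))].T).T
    return -R.T@m["tvec"],d
def plane(n,uv,z):
    uv=np.atleast_2d(np.float64(uv));c,d=ray(n,uv)
    return c+d*((z-c[2])/d[:,2])[:,None]
def proj(n,P):
    m=camera_model(n);return cv2.projectPoints(np.float64(P),m["rvec"],m["tvec"],m["intrinsics"],None)[0][:,0]
E
python3 - <<'E'
from h import *
i=get_image("top")[:,:,::-1]
c=cv2.resize(i[170:290,130:330],None,fx=4,fy=4,interpolation=cv2.INTER_CUBIC)
cv2.imwrite("pics/crop.png",cv2.convertScaleAbs(c,alpha=1.4))
h=cv2.cvtColor(np.ascontiguousarray(i),cv2.COLOR_BGR2HSV)
roi=np.zeros(i.shape[:2],np.uint8)
r=roi.copy();r[190:250,226:285]=1
m=((h[...,1]>90)&((h[...,0]<20)|(h[...,0]>170))&(r>0)).astype(np.uint8)
cs=max(cv2.findContours(m,0,2)[0],key=cv2.contourArea)
b=cv2.boxPoints(cv2.minAreaRect(cs));print(b,plane("top",b,.099).round(4))
r[:]=0;r[170:290,130:235]=1
m=((h[...,0]>100)&(h[...,0]<125)&(h[...,1]>100)&(r>0)).astype(np.uint8)
cs=max(cv2.findContours(m,0,2)[0],key=cv2.contourArea)
b=cv2.boxPoints(cv2.minAreaRect(cs));print(b,plane("top",b,.148).round(4))
E
```

```text
[[229.7168  212.45761]
 [272.9936  199.8352 ]
 [280.744   226.40799]
 [237.4672  239.0304 ]] [[ 0.5404  0.0709  0.099 ]
 [ 0.5759 -0.0429  0.099 ]
 [ 0.506  -0.0652  0.099 ]
 [ 0.4707  0.0481  0.099 ]]
[[211.57645 188.09415]
 [216.44702 187.01178]
 [219.76468 201.9412 ]
 [214.8941  203.02356]] [[0.5992 0.1101 0.148 ]
 [0.6022 0.0977 0.148 ]
 [0.564  0.0879 0.148 ]
 [0.561  0.1002 0.148 ]]
```

View pics/crop.png

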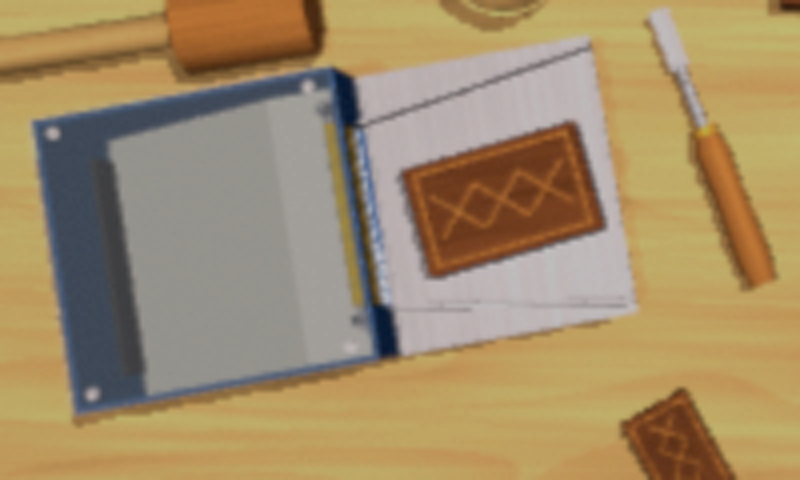

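The crop shows lid corners (35,122), (332,69), (378,356) and (77,412), and shelf front corners (590,38) and (637,312). The plaque's rear corners are about (575,123) and (605,230). I'll compute the box frame from these.

```bash
cat >> h.py <<'E'
def cr(p): return np.float64(p)/4+[130-.375,170-.375]
L=plane("top",cr([(35,122),(332,69),(378,356),(77,412)]),.148)[:,:2]
S=plane("top",cr([(590,38),(637,312)]),.075)[:,:2]
src=np.float32([[194,-95],[-4,-95],[-4,95],[194,95],[-165,-95],[-165,95]])/1000
dst=np.r_[L,S].astype(np.float64)
a=src-src.mean(0);b=dst-dst.mean(0)
th=np.arctan2((a[:,0]*b[:,1]-a[:,1]*b[:,0]).sum(),(a*b).sum())
Rb=np.array([[np.cos(th),-np.sin(th)],[np.sin(th),np.cos(th)]])
O=dst.mean(0)-Rb@src.mean(0)
def tobox(p): return (np.atleast_2d(p)[:,:2]-O)@Rb
def toworld(p): return np.atleast_2d(p)@Rb.T+O
E
python3 - <<'E'
from h import *
print(np.degrees(th),O,((dst-O)@Rb*1000).round(1))
P=plane("top",cr([(575,123),(605,230),(430,277),(403,170)]),.099)
print((tobox(P)*1000).round(1))
from scipy.spatial.transform import Rotation as R
s=state();print(R.from_rotvec(s["orientation"]).as_matrix().round(3))
# plaque in side view check
print(proj("side",np.c_[toworld([[0,-.06],[0,.06],[-.165,-.095],[-.165,.095]]),[.075]*4]))
E
```

```text
101.20320104933363 [0.51075079 0.09204532] [[ 190.7  -93.1]
 [  -2.6  -92.9]
 [  -2.4   92.3]
 [ 191.1   93.6]
 [-163.5  -93.6]
 [-163.2   93.7]]
[[-145.8  -36.1]
 [-153.3   37.1]
 [ -34.5   47.2]
 [ -28.4  -25.5]]
[[ 0.918  0.397 -0.   ]
 [ 0.397 -0.918  0.001]
 [ 0.    -0.001 -1.   ]]
[[291.18322485 156.14760247]
 [259.20172604 170.39529077]
 [328.2662017  180.51205182]
 [275.59412069 206.15236425]]
```

The plaque is at box (-90, 6) mm with about 5° yaw. The moves offer only shifts and yaw, but the fingers have to lean. The documented behaviour at the edge of reach ("approached as far as the arm can") may produce the lean. I'll go to the side opposite the box's direction and test this carefully.

>>> {"fn": "move_arm", "kwargs": {"moves": [{"jaw": 4.5,"xyz": [-2.7,-5.6,-2.5],"yaw": 0},{"jaw": 4.5,"xyz": [-5.4,-11.2,-5],"yaw": 0},{"jaw": 4.5,"xyz": [-8.2,-17,-8],"yaw": 0},{"jaw": 4.5,"xyz": [-8.2,-17,-8],"yaw": 0},{"jaw": 4.5,"xyz": [-8.2,-17,-8],"yaw": 0}]}}

```text
time: 0.78
ee_pos: [0.0756, -0.3814, 0.3028]
orientation: [3.075, 0.636, -0.0]
wrist_force: [0.2, -0.6, -0.3]
finger_gap: 0.0474
finger_force: 0.0
```

```bash
cat >> h.py <<'E'
from scipy.spatial.transform import Rotation as R
def rep():
    s=state();M=R.from_rotvec(s["orientation"]).as_matrix()
    print("t",round(s["time"],2),"q",s["q"].round(3),"p",s["ee_pos"].round(4),"F",s["wrist_force"].round(1))
    print(M.round(3),"lean",np.degrees(np.arccos(-M[2,2])).round(1),"az",np.degrees(np.arctan2(M[1,2],M[0,2])).round(1))
    return s,M
E
python3 -c "from h import *;rep()"
```

```text
t 0.78 q [-1.469 -0.129  1.8    0.     1.469 -0.306] p [ 0.0756 -0.3814  0.3028] F [ 0.2 -0.6 -0.3]
[[ 0.918  0.396  0.   ]
 [ 0.396 -0.918 -0.001]
 [-0.     0.001 -1.   ]] lean 0.1 az -80.2
```

>>> {"fn": "move_arm", "kwargs": {"moves": [{"jaw": 4.5,"xyz": [1,-4.9,0],"yaw": 0},{"jaw": 4.5,"xyz": [2.1,-9.8,0],"yaw": 0},{"jaw": 4.5,"xyz": [3.2,-14.7,0],"yaw": 0},{"jaw": 4.5,"xyz": [3.2,-14.7,0],"yaw": 0},{"jaw": 4.5,"xyz": [3.2,-14.7,0],"yaw": 0}]}}

```text
time: 1.4
ee_pos: [0.0471, -0.2345, 0.3022]
orientation: [-3.075, -0.638, -0.0]
wrist_force: [-1.0, 0.5, 0.2]
finger_gap: 0.0453
finger_force: 0.0
```

```bash
python3 -c "from h import *;rep()"
```

```text
t 1.4 q [-1.526 -0.522  2.075  0.     1.589 -0.365] p [ 0.0471 -0.2345  0.3022] F [-1.   0.5  0.2]
[[ 0.917  0.398  0.   ]
 [ 0.398 -0.917  0.001]
 [ 0.    -0.001 -1.   ]] lean 0.1 az 86.8
```

>>> {"fn": "move_arm", "kwargs": {"moves": [{"jaw": 4.5,"xyz": [4.4,0,-3],"yaw": -5},{"jaw": 4.5,"xyz": [8.8,0,-6],"yaw": -10},{"jaw": 4.5,"xyz": [13.2,0,-9],"yaw": -16},{"jaw": 4.5,"xyz": [17.6,0,-12],"yaw": -23},{"jaw": 4.5,"xyz": [22,0,-15],"yaw": -30},{"jaw": 4.5,"xyz": [26,-3.6,-17],"yaw": -38},{"jaw": 4.5,"xyz": [30,-7.2,-19],"yaw": -46},{"jaw": 4.5,"xyz": [34,-11,-21],"yaw": -54},{"jaw": 4.5,"xyz": [38,-14.6,-23],"yaw": -62},{"jaw": 4.5,"xyz": [42,-18.3,-25],"yaw": -70},{"jaw": 4.5,"xyz": [42,-18.3,-25],"yaw": -78},{"jaw": 4.5,"xyz": [42,-18.3,-25],"yaw": -78}]}}

```text
time: 2.9
ee_pos: [0.3612, 0.1022, 0.551]
orientation: [-1.987, -2.431, 0.004]
wrist_force: [0.1, 0.0, -0.2]
finger_gap: 0.0451
finger_force: 0.0
```

```bash
python3 -c "from h import *;rep()"
```

```text
t 2.9 q [ 0.178 -0.106  1.218  0.     2.033 -0.022] p [0.3612 0.1022 0.551 ] F [ 0.1  0.  -0.2]
[[-0.199  0.98  -0.003]
 [ 0.98   0.199 -0.001]
 [ 0.    -0.003 -1.   ]] lean 0.2 az -170.2
```

>>> {"fn": "move_arm", "kwargs": {"moves": [{"jaw": 4.5,"xyz": [5,-1.7,0],"yaw": 0},{"jaw": 4.5,"xyz": [10,-3.4,0],"yaw": 0},{"jaw": 4.5,"xyz": [15,-5.1,0],"yaw": 0},{"jaw": 4.5,"xyz": [20,-6.8,0],"yaw": 0},{"jaw": 4.5,"xyz": [25,-8.5,0],"yaw": 0},{"jaw": 4.5,"xyz": [29.7,-10.3,0],"yaw": 0},{"jaw": 4.5,"xyz": [32,-15,0],"yaw": 0},{"jaw": 4.5,"xyz": [34.5,-20,0],"yaw": 0},{"jaw": 4.5,"xyz": [37,-25,0],"yaw": 0},{"jaw": 4.5,"xyz": [39.5,-30,0],"yaw": 0},{"jaw": 4.5,"xyz": [43,-37,0],"yaw": 0},{"jaw": 4.5,"xyz": [43,-37,0],"yaw": 0}]}}

```text
time: 4.4
ee_pos: [-0.0908, 0.4506, 0.5511]
orientation: [1.99, 2.429, -0.003]
wrist_force: [0.8, 0.7, -0.4]
finger_gap: 0.045
finger_force: 0.0
```

```bash
python3 -c "from h import *;rep()"
```

```text
t 4.4 q [1.69  0.093 1.02  0.    2.031 1.492] p [-0.0908  0.4506  0.5511] F [ 0.8  0.7 -0.4]
[[-0.197  0.98   0.   ]
 [ 0.98   0.197 -0.002]
 [-0.002 -0.    -1.   ]] lean 0.1 az -87.8
```

>>> {"fn": "move_arm", "kwargs": {"moves": [{"jaw": 4.5,"xyz": [5,0,-2],"yaw": 0},{"jaw": 4.5,"xyz": [10,0,-4],"yaw": 0},{"jaw": 4.5,"xyz": [15,0,-6],"yaw": 0},{"jaw": 4.5,"xyz": [20,0,-8],"yaw": 0},{"jaw": 4.5,"xyz": [20,0,-8],"yaw": 0},{"jaw": 4.5,"xyz": [20,0,-8],"yaw": 0}]}}

```text
time: 5.15
ee_pos: [-0.1182, 0.5994, 0.5856]
orientation: [-1.975, -2.409, -0.034]
wrist_force: [-0.1, 0.2, 1.5]
finger_gap: 0.0452
finger_force: 0.0
```

```bash
python3 -c "from h import *;rep()"
```

```text
t 5.15 q [1.705e+00 6.040e-01 2.350e-01 2.000e-03 2.269e+00 1.509e+00] p [-0.1182  0.5994  0.5856] F [-0.1  0.2  1.5]
[[-0.196  0.981 -0.006]
 [ 0.98   0.196  0.034]
 [ 0.034  0.    -0.999]] lean 2.0 az 100.8
```

The edge of reach does produce a lean in the right direction (azimuth 100.8°). I'll push further to see whether it builds up.

>>> {"fn": "move_arm", "kwargs": {"moves": [{"jaw": 4.5,"xyz": [6,0,0],"yaw": 0},{"jaw": 4.5,"xyz": [12,0,0],"yaw": 0},{"jaw": 4.5,"xyz": [18,0,0],"yaw": 0},{"jaw": 4.5,"xyz": [25,0,0],"yaw": 0},{"jaw": 4.5,"xyz": [30,0,0],"yaw": 0},{"jaw": 4.5,"xyz": [30,0,0],"yaw": 0}]}}

```text
time: 5.9
ee_pos: [-0.1385, 0.6944, 0.4846]
orientation: [-1.956, -2.391, -0.066]
wrist_force: [-0.1, 0.6, 0.0]
finger_gap: 0.0452
finger_force: 0.0
```

```bash
python3 -c "from h import *;rep()"
```

```text
t 5.9 q [1.715 0.76  0.235 0.004 2.079 1.517] p [-0.1385  0.6944  0.4846] F [-0.1  0.6  0. ]
[[-0.198  0.98  -0.013]
 [ 0.978  0.198  0.066]
 [ 0.067  0.    -0.998]] lean 3.8 az 101.3
```

>>> {"fn": "move_arm", "kwargs": {"moves": [{"jaw": 4.5,"xyz": [40,0,-35],"yaw": 0},{"jaw": 4.5,"xyz": [40,0,-35],"yaw": 0},{"jaw": 4.5,"xyz": [40,0,-35],"yaw": 0},{"jaw": 4.5,"xyz": [40,0,-35],"yaw": 0},{"jaw": 4.5,"xyz": [40,0,-35],"yaw": 0},{"jaw": 4.5,"xyz": [40,0,-35],"yaw": 0}]}}

```text
time: 6.65
ee_pos: [-0.1362, 0.6807, 0.515]
orientation: [-1.938, -2.368, -0.101]
wrist_force: [-0.0, 0.1, -0.1]
finger_gap: 0.0454
finger_force: 0.0
```

```bash
python3 -c "from h import *;rep()"
```

```text
t 6.65 q [1.713 0.717 0.236 0.006 2.086 1.518] p [-0.1362  0.6807  0.515 ] F [-0.   0.1 -0.1]
[[-0.197  0.98  -0.02 ]
 [ 0.975  0.198  0.101]
 [ 0.103  0.    -0.995]] lean 5.9 az 101.3
```

Each call adds about 2°. I'll repeat with short calls.

>>> {"fn": "move_arm", "kwargs": {"moves": [{"jaw": 4.5,"xyz": [40,0,-35],"yaw": 0},{"jaw": 4.5,"xyz": [40,0,-35],"yaw": 0}]}}

```text
time: 6.9
ee_pos: [-0.1357, 0.6774, 0.5318]
orientation: [-1.918, -2.344, -0.137]
wrist_force: [0.4, -0.6, 0.5]
finger_gap: 0.0453
finger_force: 0.0
```

>>> {"fn": "move_arm", "kwargs": {"moves": [{"jaw": 4.5,"xyz": [40,0,-35],"yaw": 0}]}}

```text
time: 7.02
ee_pos: [-0.1358, 0.6774, 0.542]
orientation: [-1.901, -2.324, -0.166]
wrist_force: [-0.1, -0.1, 0.2]
finger_gap: 0.0449
finger_force: 0.0
```

>>> {"fn": "move_arm", "kwargs": {"moves": [{"jaw": 4.5,"xyz": [40,0,-35],"yaw": 0}]}}

```text
time: 7.15
ee_pos: [-0.1356, 0.6763, 0.5545]
orientation: [-1.883, -2.302, -0.197]
wrist_force: [-0.7, 0.2, 0.1]
finger_gap: 0.0452
finger_force: 0.0
```

>>> {"fn": "move_arm", "kwargs": {"moves": [{"jaw": 4.5,"xyz": [40,0,-35],"yaw": 0},{"jaw": 4.5,"xyz": [40,0,-35],"yaw": 0}]}}

```text
time: 7.4
ee_pos: [-0.1342, 0.6686, 0.5745]
orientation: [-1.864, -2.278, -0.23]
wrist_force: [-0.0, 1.1, -0.2]
finger_gap: 0.0451
finger_force: 0.0
```

```bash
python3 -c "from h import *;rep()"
```

```text
t 7.4 q [1.71  0.634 0.235 0.016 2.028 1.519] p [-0.1342  0.6686  0.5745] F [-0.   1.1 -0.2]
[[-0.192  0.98  -0.047]
 [ 0.951  0.198  0.238]
 [ 0.242  0.001 -0.97 ]] lean 14.0 az 101.3
```

>>> {"fn": "move_arm", "kwargs": {"moves": [{"jaw": 4.5,"xyz": [45,0,-20],"yaw": 0}]}}

```text
time: 7.52
ee_pos: [-0.1363, 0.6788, 0.5749]
orientation: [-1.846, -2.256, -0.26]
wrist_force: [0.1, -0.2, 0.6]
finger_gap: 0.0447
finger_force: 0.0
```

>>> {"fn": "move_arm", "kwargs": {"moves": [{"jaw": 4.5,"xyz": [45,0,-20],"yaw": 0}]}}

```text
time: 7.65
ee_pos: [-0.1383, 0.6883, 0.5752]
orientation: [-1.828, -2.234, -0.288]
wrist_force: [-0.1, -0.6, -0.5]
finger_gap: 0.045
finger_force: 0.0
```

>>> {"fn": "move_arm", "kwargs": {"moves": [{"jaw": 4.5,"xyz": [45,0,-20],"yaw": 0}]}}

```text
time: 7.78
ee_pos: [-0.1398, 0.6955, 0.5791]
orientation: [-1.809, -2.211, -0.317]
wrist_force: [-0.0, 0.1, -0.2]
finger_gap: 0.0449
finger_force: 0.0
```

>>> {"fn": "move_arm", "kwargs": {"moves": [{"jaw": 4.5,"xyz": [45,0,-20],"yaw": 0}]}}

```text
time: 7.9
ee_pos: [-0.141, 0.7012, 0.5852]
orientation: [-1.789, -2.187, -0.347]
wrist_force: [-0.0, 0.6, 0.6]
finger_gap: 0.0452
finger_force: 0.0
```

>>> {"fn": "move_arm", "kwargs": {"moves": [{"jaw": 4.5,"xyz": [45,0,-20],"yaw": 0}]}}

```text
time: 8.02
ee_pos: [-0.142, 0.7057, 0.5926]
orientation: [-1.769, -2.162, -0.376]
wrist_force: [-0.2, -1.1, -0.6]
finger_gap: 0.0451
finger_force: 0.0
```

>>> {"fn": "move_arm", "kwargs": {"moves": [{"jaw": 4.5,"xyz": [45,0,-20],"yaw": 0}]}}

```text
time: 8.15
ee_pos: [-0.1428, 0.7092, 0.6012]
orientation: [-1.749, -2.138, -0.405]
wrist_force: [-0.1, 0.0, 0.0]
finger_gap: 0.0448
finger_force: 0.0
```

>>> {"fn": "move_arm", "kwargs": {"moves": [{"jaw": 4.5,"xyz": [45,0,-20],"yaw": 0}]}}

```text
time: 8.28
ee_pos: [-0.1433, 0.7116, 0.6111]
orientation: [-1.729, -2.113, -0.433]
wrist_force: [-1.5, 0.1, -0.1]
finger_gap: 0.0451
finger_force: 0.0
```

>>> {"fn": "move_arm", "kwargs": {"moves": [{"jaw": 4.5,"xyz": [45,0,-20],"yaw": 0}]}}

```text
time: 8.4
ee_pos: [-0.1436, 0.7129, 0.622]
orientation: [-1.708, -2.088, -0.461]
wrist_force: [-0.0, -0.1, 0.9]
finger_gap: 0.0449
finger_force: 0.0
```

```bash
python3 -c "from h import *;rep()"
```

```text
t 8.4 q [1.709 0.6   0.236 0.031 1.781 1.524] p [-0.1436  0.7129  0.622 ] F [-0.  -0.1  0.9]
[[-0.171  0.98  -0.099]
 [ 0.848  0.198  0.493]
 [ 0.502  0.001 -0.865]] lean 30.2 az 101.3
```

Lean is 30.2° at azimuth 101.3°, against the box's 101.2°. Now I'll compute the path to behind the plaque.

```bash
cat >> h.py <<'E'
def delta(bx,by,z):
    s=state();M=R.from_rotvec(s["orientation"]).as_matrix()
    return (M.T@(np.r_[toworld([[bx,by]])[0],z]-s["ee_pos"])*100).round(2)
E
python3 -c "
from h import *
for b in [(-.2,.002,.45),(-.2,.002,.2),(-.2,.002,.0987)]: print(delta(*b),toworld([b[:2]]))
for w in [(.2,.45,.6),(.4,.2,.5)]: print(delta(*tobox([w])[0],w[2]))
"
```

```text
[-89.77  51.57 -32.22] [[ 0.54764674 -0.10453212]]
[-102.33   51.55  -10.6 ] [[ 0.54764674 -0.10453212]]
[-107.42   51.54   -1.84] [[ 0.54764674 -0.10453212]]
[-29.28  28.47 -14.45]
[-58.92  43.13 -20.09]
```

>>> {"fn": "move_arm", "kwargs": {"moves": [{"jaw": 4.5,"xyz": [-4,4,-2],"yaw": 0},{"jaw": 4.5,"xyz": [-8,8,-4],"yaw": 0},{"jaw": 4.5,"xyz": [-12,12,-6],"yaw": 0},{"jaw": 4.5,"xyz": [-16,16,-8],"yaw": 0},{"jaw": 4.5,"xyz": [-20,20,-10],"yaw": 0},{"jaw": 4.5,"xyz": [-24,24,-12],"yaw": 0},{"jaw": 4.5,"xyz": [-29,28.5,-14.5],"yaw": 0},{"jaw": 4.5,"xyz": [-34,31,-15.5],"yaw": 0},{"jaw": 4.5,"xyz": [-39,33.5,-16.5],"yaw": 0},{"jaw": 4.5,"xyz": [-44,36,-17.5],"yaw": 0},{"jaw": 4.5,"xyz": [-49,38.5,-18.5],"yaw": 0},{"jaw": 4.5,"xyz": [-54,41,-19.5],"yaw": 0}]}}

```text
time: 9.9
ee_pos: [0.3709, 0.2384, 0.5203]
orientation: [-1.71, -2.09, -0.462]
wrist_force: [0.4, 0.8, 0.7]
finger_gap: 0.0445
finger_force: 0.0
```

```bash
python3 -c "
from h import *
rep()
for b in [(-.2,.002,.45),(-.2,.002,.2),(-.2,.002,.0987)]: print(delta(*b))"
```

```text
t 9.9 q [ 0.191 -0.069  1.335  0.545  1.835  0.149] p [0.3709 0.2384 0.5203] F [0.4 0.8 0.7]
[[-0.172  0.98  -0.096]
 [ 0.848  0.197  0.491]
 [ 0.501  0.003 -0.866]] lean 30.0 az 101.1
[-35.66  10.54 -12.46]
[-48.17  10.47   9.18]
[-53.24  10.44  17.95]
```

>>> {"fn": "move_arm", "kwargs": {"moves": [{"jaw": 4.5,"xyz": [-5.1,1.5,-1.8],"yaw": 0},{"jaw": 4.5,"xyz": [-10.2,3,-3.6],"yaw": 0},{"jaw": 4.5,"xyz": [-15.3,4.5,-5.4],"yaw": 0},{"jaw": 4.5,"xyz": [-20.4,6,-7.2],"yaw": 0},{"jaw": 4.5,"xyz": [-25.5,7.5,-9],"yaw": 0},{"jaw": 4.5,"xyz": [-30.6,9,-10.8],"yaw": 0},{"jaw": 4.5,"xyz": [-35.7,10.5,-12.5],"yaw": 0},{"jaw": 4.5,"xyz": [-38.8,10.5,-7.1],"yaw": 0},{"jaw": 4.5,"xyz": [-42,10.5,-1.6],"yaw": 0},{"jaw": 4.5,"xyz": [-45.1,10.5,3.8],"yaw": 0},{"jaw": 4.5,"xyz": [-48.2,10.5,9.2],"yaw": 0},{"jaw": 4.5,"xyz": [-48.2,10.5,9.2],"yaw": 0}]}}

```text
time: 11.4
ee_pos: [0.5457, -0.1026, 0.1968]
orientation: [-1.708, -2.084, -0.456]
wrist_force: [0.1, 0.0, 1.0]
finger_gap: 0.0449
finger_force: 0.0
```

```bash
python3 -c "
from h import *
rep()
for b in [(-.2,.002,.0987),(-.19,.002,.0987)]: print(delta(*b))
cv2.imwrite('pics/side1.png',get_image('side')[80:280,160:460,::-1].repeat(2,0).repeat(2,1))"
```

```text
t 11.4 q [-0.438  0.496  1.392  0.414  1.589 -0.699] p [ 0.5457 -0.1026  0.1968] F [0.1 0.  1. ]
[[-0.169  0.98  -0.103]
 [ 0.848  0.198  0.493]
 [ 0.503 -0.004 -0.864]] lean 30.2 az 101.8
[-5.13  0.2   8.36]
[-4.27  0.2   8.87]
```

View pics/side1.png

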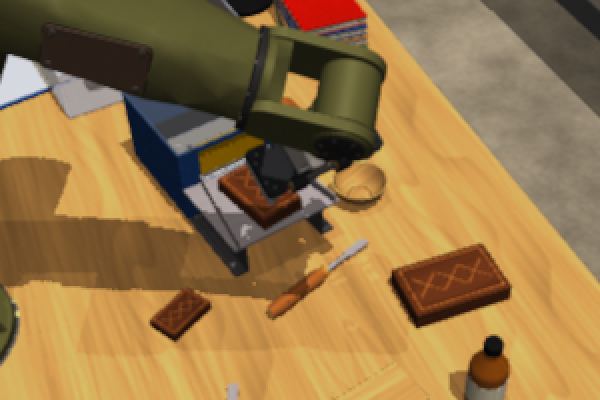

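The side view shows the shelf and plaque undisturbed. The hand is above and behind the plaque's rear (about (265,200) in the crop) and clear of the bowl. Descending now.

>>> {"fn": "move_arm", "kwargs": {"moves": [{"jaw": 4.5,"xyz": [-1.7,0.1,2.8],"yaw": 0},{"jaw": 4.5,"xyz": [-3.4,0.2,5.6],"yaw": 0},{"jaw": 4.5,"xyz": [-4.7,0.2,7.6],"yaw": 0},{"jaw": 4.5,"xyz": [-5.1,0.2,8.4],"yaw": 0},{"jaw": 4.5,"xyz": [-5.1,0.2,8.4],"yaw": 0}]}}

```text
time: 12.08
ee_pos: [0.5502, -0.1051, 0.1032]
orientation: [-1.71, -2.092, -0.46]
wrist_force: [-0.6, 0.1, 0.6]
finger_gap: 0.0448
finger_force: 0.0
```

```bash
python3 -c "
from h import *
s,M=rep();print(tobox(s['ee_pos'])*1000)
for b in [(-.1,.002,.0987),(-.0034,.002,.0987)]: print(delta(*b))
for n,a in (('top',(170,290,180,330)),('side',(120,240,200,350))):
  i=get_image(n)[a[0]:a[1],a[2]:a[3],::-1];cv2.imwrite('pics/%s2.png'%n,cv2.resize(i,None,fx=4,fy=4))
a=cv2.imread('pics/top2.png');b=cv2.imread('pics/side2.png');cv2.imwrite('pics/both2.png',cv2.resize(np.hstack([a,b]),(800,320)))
"
```

```text
t 12.07 q [-0.439  0.607  1.454  0.419  1.423 -0.774] p [ 0.5502 -0.1051  0.1032] F [-0.6  0.1  0.6]
[[-0.173  0.98  -0.096]
 [ 0.849  0.198  0.49 ]
 [ 0.499  0.003 -0.867]] lean 29.9 az 101.1
[[-201.06287366   -0.4110101 ]]
[ 8.54 -0.21  5.43]
[16.91 -0.17 10.25]
```

View pics/both2.png

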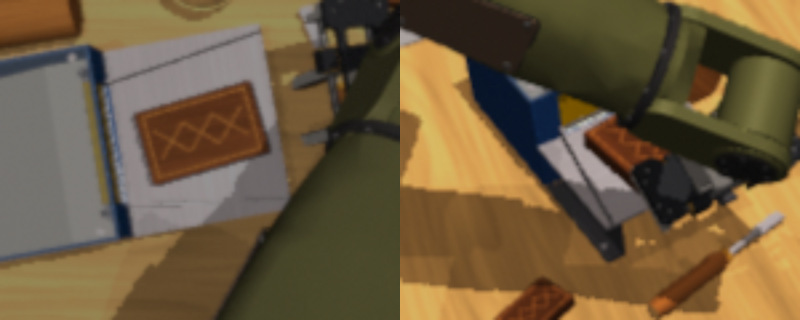

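The top view shows both fingertips (290,80) and (310,138) squarely behind the plaque's rear face, about 40 mm away. Start pushing slowly.

>>> {"fn": "move_arm", "kwargs": {"moves": [{"jaw": 4.5,"xyz": [0.9,0,0.7],"yaw": 0},{"jaw": 4.5,"xyz": [1.8,0,1.3],"yaw": 0},{"jaw": 4.5,"xyz": [2.5,0,1.7],"yaw": 0},{"jaw": 4.5,"xyz": [3.2,-0.1,2.1],"yaw": 0},{"jaw": 4.5,"xyz": [3.9,-0.1,2.5],"yaw": 0},{"jaw": 4.5,"xyz": [4.6,-0.1,2.9],"yaw": 0},{"jaw": 4.5,"xyz": [5.3,-0.1,3.3],"yaw": 0},{"jaw": 4.5,"xyz": [6,-0.1,3.7],"yaw": 0},{"jaw": 4.5,"xyz": [6.7,-0.1,4.1],"yaw": 0},{"jaw": 4.5,"xyz": [7.4,-0.2,4.5],"yaw": 0},{"jaw": 4.5,"xyz": [8,-0.2,4.9],"yaw": 0},{"jaw": 4.5,"xyz": [8.6,-0.2,5.25],"yaw": 0}]}}

```text
time: 13.68
ee_pos: [0.5275, -0.0061, 0.099]
orientation: [-1.71, -2.09, -0.459]
wrist_force: [0.5, -1.4, 1.0]
finger_gap: 0.0446
finger_force: 1.0
```

```bash
python3 -c "
from h import *
s,M=rep();print(tobox(s['ee_pos'])*1000)
for b in [(-.04,.002,.1),(.0,.002,.1)]: print(delta(*b))
a=(170,290,180,330)
i=get_image('top')[a[0]:a[1],a[2]:a[3],::-1];j=get_image('side')[120:240,200:350,::-1];cv2.imwrite('pics/both3.png',cv2.resize(np.hstack([i,j]),(800,320)))
"
```

```text
t 13.68 q [-0.297  0.514  1.616  0.473  1.31  -0.69 ] p [ 0.5275 -0.0061  0.099 ] F [ 0.5 -1.4  1. ]
[[-0.172  0.98  -0.098]
 [ 0.849  0.198  0.49 ]
 [ 0.5    0.001 -0.866]] lean 30.0 az 101.3
[[-99.54863092   2.68660545]]
[5.21 0.09 2.89]
[8.67 0.1  4.89]
```

View pics/both3.png

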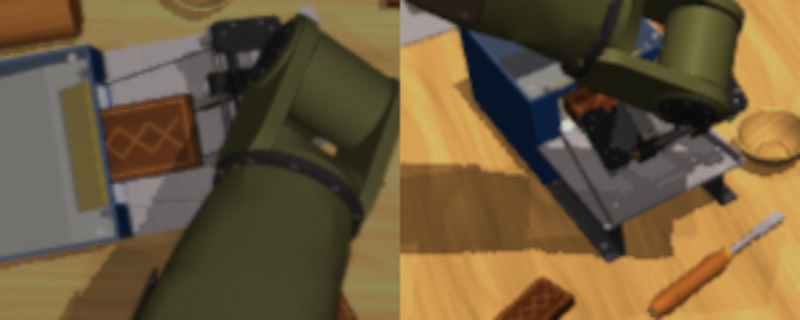

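The plaque is square to the tips, its nose is under the lifted flap at (95,140), and the push force is low. Continue through the doorway.

>>> {"fn": "move_arm", "kwargs": {"moves": [{"jaw": 4.5,"xyz": [0.75,0,0.4],"yaw": 0},{"jaw": 4.5,"xyz": [1.5,0,0.8],"yaw": 0},{"jaw": 4.5,"xyz": [2.25,0,1.2],"yaw": 0},{"jaw": 4.5,"xyz": [3,0,1.7],"yaw": 0},{"jaw": 4.5,"xyz": [3.75,0,2.1],"yaw": 0},{"jaw": 4.5,"xyz": [4.5,0,2.5],"yaw": 0},{"jaw": 4.5,"xyz": [5.2,0,2.9],"yaw": 0},{"jaw": 4.5,"xyz": [5.9,0,3.3],"yaw": 0},{"jaw": 4.5,"xyz": [6.6,0,3.7],"yaw": 0},{"jaw": 4.5,"xyz": [7.3,0,4.1],"yaw": 0},{"jaw": 4.5,"xyz": [7.9,0,4.45],"yaw": 0},{"jaw": 4.5,"xyz": [8.5,0,4.8],"yaw": 0}]}}

```text
time: 15.28
ee_pos: [0.5081, 0.0896, 0.0998]
orientation: [-1.71, -2.09, -0.459]
wrist_force: [-0.7, -1.2, 0.5]
finger_gap: 0.0448
finger_force: 0.3
```

```bash
python3 -c "
from h import *
s,M=rep();print(tobox(s['ee_pos'])*1000)
print(delta(-.06,.002,.105))
i=get_image('top')[170:290,130:280,::-1];j=get_image('side')[100:220,200:350,::-1];cv2.imwrite('pics/both4.png',cv2.resize(np.hstack([i,j]),(800,320)))
"
```

```text
t 15.28 q [-0.134  0.45   1.713  0.529  1.215 -0.581] p [0.5081 0.0896 0.0998] F [-0.7 -1.2  0.5]
[[-0.172  0.98  -0.098]
 [ 0.849  0.198  0.49 ]
 [ 0.5    0.001 -0.866]] lean 30.0 az 101.3
[[-1.85663124  3.11127801]]
[-4.78  0.09 -3.35]
```

View pics/both4.png

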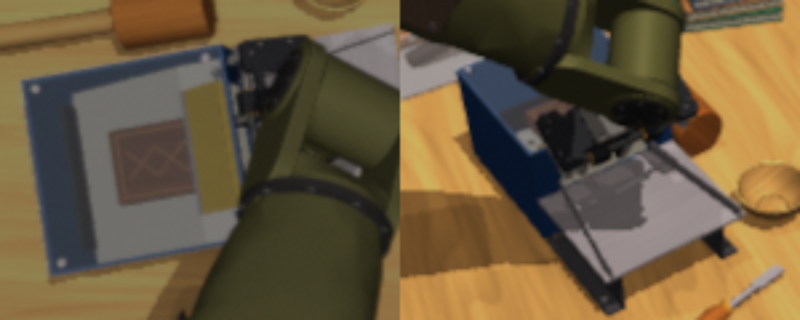

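The plaque is inside under the flap with its front edge at about (112,160), so it may only just be tipping. I'll push 3 mm more, wait, and check.

>>> {"fn": "move_arm", "kwargs": {"moves": [{"jaw": 4.5,"xyz": [0.25,0,0.15],"yaw": 0},{"jaw": 4.5,"xyz": [0.25,0,0.15],"yaw": 0},{"jaw": 4.5,"xyz": [0.25,0,0.15],"yaw": 0},{"jaw": 4.5,"xyz": [0.25,0,0.15],"yaw": 0}]}}

```text
time: 15.88
ee_pos: [0.5076, 0.092, 0.0998]
orientation: [-1.71, -2.09, -0.459]
wrist_force: [0.3, 0.1, 0.9]
finger_gap: 0.0449
finger_force: 0.0
```

```bash
python3 -c "
from h import *
s,M=rep();print(tobox(s['ee_pos'])*1000)
print(delta(-.06,.002,.103),delta(-.2,.002,.11),delta(-.2,.002,.25))
i=get_image('top')[170:290,130:280,::-1];j=get_image('side')[100:220,200:350,::-1];cv2.imwrite('pics/both5.png',cv2.resize(np.hstack([i,j]),(800,320)))
"
```

```text
t 15.88 q [-0.129  0.449  1.715  0.53   1.213 -0.578] p [0.5076 0.092  0.0998] F [0.3 0.1 0.9]
[[-0.172  0.98  -0.098]
 [ 0.849  0.198  0.49 ]
 [ 0.5    0.001 -0.866]] lean 30.0 az 101.3
[[0.52576961 3.13112542]]
[-5.08  0.09 -3.31] [-16.85   0.04 -10.92] [ -9.85   0.05 -23.04]
```

View pics/both5.png

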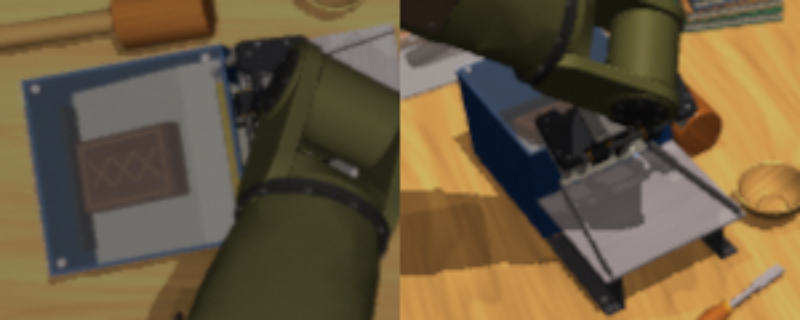

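The plaque slid down to the bumper (front edge at (78,170)), and the flap now rests on the fingers. Withdraw straight back, then up.

>>> {"fn": "move_arm", "kwargs": {"moves": [{"jaw": 4.5,"xyz": [-1.7,0,-1.05],"yaw": 0},{"jaw": 4.5,"xyz": [-3.4,0,-2.1],"yaw": 0},{"jaw": 4.5,"xyz": [-5.1,0,-3.2],"yaw": 0},{"jaw": 4.5,"xyz": [-8,0,-5.1],"yaw": 0},{"jaw": 4.5,"xyz": [-11,0,-7],"yaw": 0},{"jaw": 4.5,"xyz": [-14,0,-9],"yaw": 0},{"jaw": 4.5,"xyz": [-16.8,0,-10.9],"yaw": 0},{"jaw": 4.5,"xyz": [-14.5,0,-15],"yaw": 0},{"jaw": 4.5,"xyz": [-12.2,0,-19],"yaw": 0},{"jaw": 4.5,"xyz": [-9.9,0,-23],"yaw": 0},{"jaw": 4.5,"xyz": [-9.9,0,-23],"yaw": 0},{"jaw": 4.5,"xyz": [-9.9,0,-23],"yaw": 0}]}}

```text
time: 17.48
ee_pos: [0.5468, -0.1055, 0.2485]
orientation: [-1.71, -2.088, -0.458]
wrist_force: [-0.7, -0.6, -1.0]
finger_gap: 0.0449
finger_force: 0.0
```

```bash
python3 -c "
from h import *
s,M=rep()
i=get_image('top')[170:290,130:330,::-1];j=get_image('side')[100:220,200:400,::-1];cv2.imwrite('pics/both6.png',cv2.resize(np.vstack([i,j]),(640,600*640//800*8//5) if 0 else (500,600)))
"
```

```text
t 17.48 q [-0.442  0.455  1.328  0.416  1.681 -0.662] p [ 0.5468 -0.1055  0.2485] F [-0.7 -0.6 -1. ]
[[-0.171  0.98  -0.099]
 [ 0.849  0.197  0.491]
 [ 0.501 -0.    -0.866]] lean 30.0 az 101.4
```

View pics/both6.png

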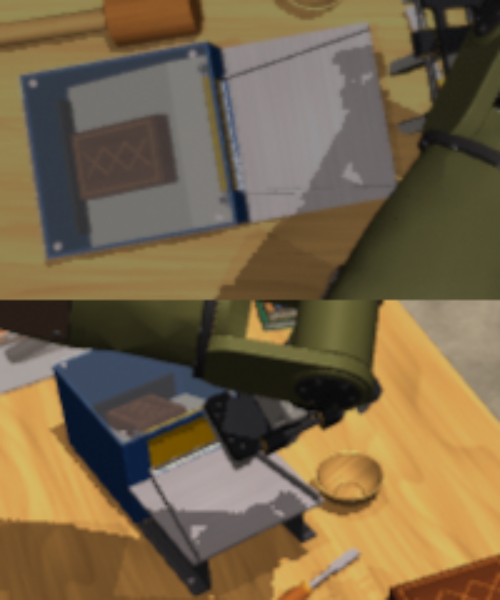

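The plaque lies at the bumper (120,158), the flap hangs shut (183,445), and the hand is clear.

```bash
python3 -c "from station import hand_in;print(hand_in())"
```

```text
the job is handed in; nothing more can be done
None
```

The plaque was pushed through the flap and slid down the chute to the bumper, the flap looks fully shut, the arm is clear, and the job was handed in at about 17.5 s; I got the needed 30° finger lean by pushing the arm to the edge of its reach, since the moves offer no tilt.

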